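Sort nuts, sockets and a bearing into the bench trays

TASK

Clear the loose parts off the fitter's bench: put both hexagon nuts in the red tray, both wrench sockets in the blue tray and the ball bearing in the yellow tray. Set each one down without dropping it, so that it rests on the tray floor the way it lies now (nuts and bearing flat, sockets standing) with nothing stacked. Leave the tape measure and the little tin where they are.

Things in the scene. Friction and masses are not known exactly. Their poses are not given: they have to be found in the camera images.
- steel_nut: large bare-steel hexagon nut lying flat, 55 mm across flats (64 mm across corners), 29 mm high, with a 36 mm through hole, about 300 g. Origin: centre of its underside; z up; its x axis is square to one pair of flats (the flats' normals lie at 0, 60 and 120 degrees from x). Goes in the red tray
- brass_nut: yellow brass hexagon nut lying flat, 46 mm across flats (53 mm across corners), 24 mm high, with a 30 mm through hole, about 180 g. Origin: centre of its underside; z up; its x axis is square to one pair of flats (the flats' normals lie at 0, 60 and 120 degrees from x). Goes in the red tray
- long_socket: long bright-metal wrench socket standing upright, a plain round cylinder 32 mm in diameter and 65 mm tall with a round recess in its top, about 220 g. Origin: centre of its underside; z up along its axis. Goes in the blue tray
- black_socket: short black impact wrench socket standing upright, a plain round cylinder 40 mm in diameter and 45 mm tall with a round recess in its top, about 250 g. Origin: centre of its underside; z up along its axis. Goes in the blue tray
- bearing: sealed ball bearing lying flat: a steel ring 52 mm in outer diameter, 25 mm bore, 15 mm high, with a red seal between its two races, about 130 g. Origin: centre of its underside; z up. Goes in the yellow tray
- red_tray: shallow rectangular red sheet-metal parts tray with a magnetic foot, fixed to the bench (it cannot be shifted): outside 136 mm along its x by 160 mm along its y, walls 3 mm thick and 16 mm high, floor 3 mm thick. Origin: centre of its underside, on the bench top; z up. Its long side (y) is within about 20 degrees of the world y axis. For the two nuts
- blue_tray: shallow rectangular blue sheet-metal parts tray with a magnetic foot, fixed to the bench (it cannot be shifted): outside 136 mm along its x by 160 mm along its y, walls 3 mm thick and 16 mm high, floor 3 mm thick. Origin: centre of its underside, on the bench top; z up. Its long side (y) is within about 20 degrees of the world y axis. For the two sockets
- yellow_tray: shallow rectangular yellow sheet-metal parts tray with a magnetic foot, fixed to the bench (it cannot be shifted): outside 136 mm along its x by 160 mm along its y, walls 3 mm thick and 16 mm high, floor 3 mm thick. Origin: centre of its underside, on the bench top; z up. Its long side (y) is within about 20 degrees of the world y axis. For the bearing
- tape: yellow and black pocket tape measure, 80 mm long (x, with its end hook) by 40 mm wide (y), 35 mm high, loose, lying among the parts: leave it alone. Origin: centre of its underside; z up
- tin: small round white tin with a green band and a green lid, 58 mm in diameter and 38 mm high, loose, standing among the parts: leave it alone. Origin: centre of its underside; z up

How it is judged:
By the outcome, as a careful person would: the job done as asked, in the order asked, and still so for the second after the job is handed in, with the robot touching nothing.
It also fails if it takes over 128 s, if anything falls off the work surface, if the arm or the gripper's body presses on something with over 40 N, if the wrist force passes 120 N, or if a joint passes its speed limit or range.

ROBOT

A 6-joint arm with a two-finger parallel gripper is mounted at the origin on the work surface. World frame = base frame: x ahead of the robot, y to its left, z up, the work surface at z = 0. Lengths are in m, angles in rad, forces in N, time in s.
With the tool pointing down it reaches from about 0.25 to 0.775 m from the base axis. Payload 4 kg.
Tool frame: the origin (TCP) lies on the centre line of the jaws, within the pads' length; the fingertips stand 8 mm ahead of it and the grasp point (between the pads) lies 11 mm behind it; z points along the fingers, y is the direction in which the jaws open and shut (so a half turn about z gives the same grasp; the last joint's range is limited). The gripper opens to 94 mm and grips with 3 to 60 N. Pads are 16 mm wide; open, the fingers measure 119 mm over their backs; the gripper's body (75 mm by 177 mm) begins 78 mm behind the grasp point.
Start: joints at [-1.25, 0.087, 1.371, -0, 1.684, -0.103], TCP at [0.226, -0.501, 0.214] pointing down, gripper open.
Joint ranges: [-3.1, 3.1], [-0.76, 2.03], [0.27, 2.55], [-1.08, 4.22], [0.17, 2.65], [-2.57, 2.57]. Speed limits (rad/s): [2.79, 2.79, 3.14, 3.14, 3.14, 3.14].

INTERFACE

Orientations are given as [roll, pitch, yaw] about the fixed x, y, z axes, in that order (R = Rz(yaw) Ry(pitch) Rx(roll)).
In Python, from bench import robot, cams, close_job gives the robot as it stands.
- The arm moves only by the tool arm_command, never from a script. Its argument "plan" is one flat list of numbers, 7 for each row, row after row: the shift along the tool's x, y, z in cm, then the turn, a rotation vector about the tool's x, y, z in degrees, then the closure, from 0 (fully open) to 1 (shut). A call has 1 to 8 rows; each row shifts and turns the commanded pose from where the row before left it, along the tool's axes as they then stand; what a row does not reach is not made up. A row lasts 1/8 s, in which the tool goes at most 62.5 mm and 10.7 degrees, less where a joint would pass 70% of its speed; a pose out of reach is approached as far as the arm can. A call with a gripper value outside its range is refused whole. The fingers move at their own pace and stop on an object; the grip force is fixed at half the most. Time passes only in rows, so rows that do not move let the fingers close. It gives the time, the measured TCP pose, the force and the opening at its end, in the units of the state.
- robot.get_obs(): the state, without advancing time (a new reading comes with each control period).
- cams.snapshot(name): name is "side" or "top" or "wrist"; returns a dict with "pixels" (480x640x3 uint8, red, green, blue), "fov_y" (degrees; the focal length in pixels is half the picture's height over the tangent of half this angle, whatever the lens; pixels are square), "cx", "cy" (the principal point, pixels), "k1" (the pictures are not rectified: a ray, as slopes to the right and down, at radius r is drawn at 1 + k1 r^2 times it, then the intrinsics apply), "camera_from_world" (4x4, takes a point from world to camera coordinates); the wrist camera has in their place "tool_from_camera" (4x4, takes a point from camera to tool coordinates, whose origin is the TCP and whose axes are the flange's). Camera axes: x right, y up, looking along -z (the intrinsics and any distortion apply to the point x, -y, -z); pixel columns grow to the right and rows downward; lengths in m; the calibration is good to about 2 mm. A picture is of the moment at which its call begins: read the wrist's pose just before it. There is no depth.
- close_job(): hands the job in, once; it reports no verdict.
The state is a dict: "time": time; "joint_positions": joint angles; "qvel": joint speeds; "joint_torque": joint torques, N m; "tool_pos": TCP position; "ee_rot": TCP orientation; "wrist_force": force on the tool from outside, world axes, zero at the start; "wrist_torque": the same for the moment, N m; "width": finger opening in m.
Only numpy, scipy, OpenCV 4.12 (cv2) and the standard library are available. Lean on these libraries where they do the work, as an engineer would, in place of code of your own. Each camera call takes 0.05 s, during which the arm holds its last target.

## Working session

There is one attempt and no reset: what is moved stays moved. The work goes in short steps, Python scripts to look and compute and a tool call to move; the robot and the scene stay as the last step left them, time stands still between calls to the robot, and variables do not carry over. Pictures are saved under pics/ and viewed, and the job is handed in when it is done.

Besides the shell and the picture viewer there is one more tool, called after ">>>" as name(argument=value, ...), one argument or row to a line, values as JSON. arm_command: Moves the arm, as the interface text tells. Its arguments: {"type":"object","properties":{"plan":{"type":"array","items":{"type":"number"}}},"required":["plan"]}

```bash
ls; mkdir -p pics; python3 - <<'E'
from bench import robot,cams
import cv2,numpy as np
print(robot.get_obs())
for n in ["top","side"]:
    s=cams.snapshot(n); cv2.imwrite(f"pics/{n}0.png",s["pixels"][:,:,::-1])
    print(n,{k:v for k,v in s.items() if k!="pixels"})
E
```

```text
pics
{'time': 0.0, 'joint_positions': array([-1.25013135e+00,  8.79993605e-02,  1.37222764e+00,  2.36288142e-07,
        1.68361511e+00, -1.03108284e-01]), 'qvel': array([ 0.00186803,  0.00043643,  0.00036525,  0.00072579,  0.00098124,
       -0.00077593]), 'joint_torque': array([ 1.97382273e-03, -3.40170550e+01, -3.02427328e+01,  7.21273036e-02,
        3.28494329e-02, -1.76642443e-04]), 'tool_pos': array([ 0.22598613, -0.50084957,  0.21229343]), 'ee_rot': array([-3.13935516e+00, -2.31761015e-04,  4.23773025e-01]), 'wrist_force': array([-0.60581353, -0.13283232, -0.34920397]), 'wrist_torque': array([ 0.03638326, -0.00817879,  0.03236324]), 'width': 0.09413563579629881}
top {'fov_y': 44.94789305839371, 'cx': 307.17951558778105, 'cy': 242.19068718388093, 'k1': -0.08625355715494278, 'camera_from_world': array([[-0.01156909, -0.99987971, -0.01033037,  0.00299717],
       [ 0.99604565, -0.01243359,  0.08796855, -0.4978077 ],
       [-0.08808641, -0.00927181,  0.99606969, -1.22537206],
       [ 0.        ,  0.        ,  0.        ,  1.        ]])}
side {'fov_y': 55.025163930930404, 'cx': 320.31270427938944, 'cy': 239.36010171578755, 'k1': 0.03987545905432307, 'camera_from_world': array([[-0.9863241 , -0.16447265, -0.01065451,  0.49117317],
       [ 0.11351233, -0.72474529,  0.67960225, -0.08698028],
       [-0.11949779,  0.66909866,  0.73350342, -0.80368813],
       [ 0.        ,  0.        ,  0.        ,  1.        ]])}
```

View pics/top0.png

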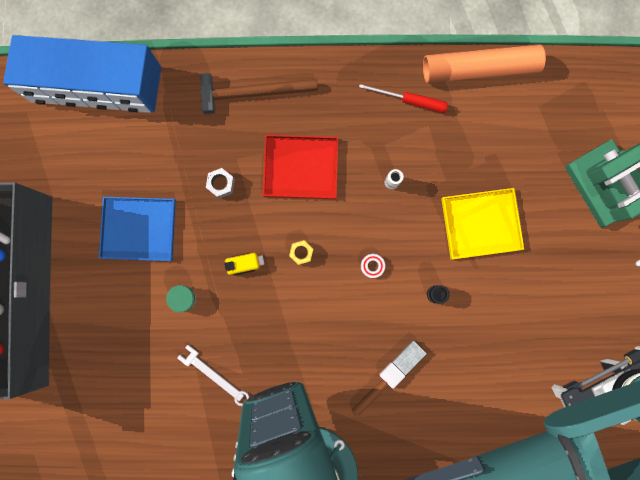

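View pics/side0.png

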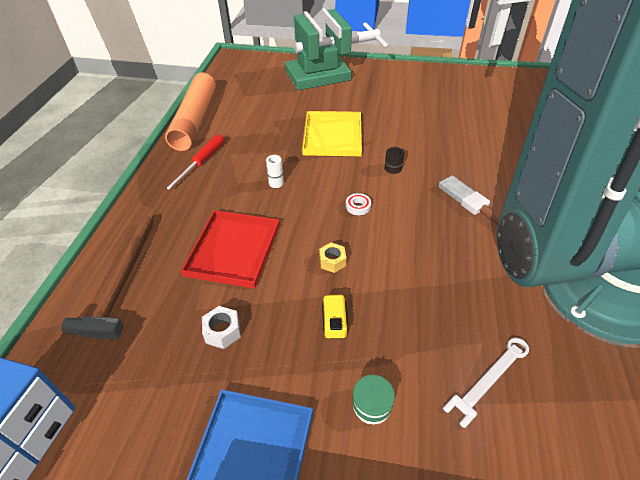

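```bash
cat > h.py <<'E'
import numpy as np,cv2
from bench import robot,cams
from scipy.spatial.transform import Rotation as R
def K(s):
    f=240/np.tan(np.radians(s["fov_y"]/2)); return np.array([[f,0,s["cx"]],[0,f,s["cy"]],[0,0,1.]])
def dist(s): return np.array([s["k1"],0,0,0,0.])
def w2c(s):
    if "camera_from_world" in s: return s["camera_from_world"]
    return np.linalg.inv(s["wft"]@s["tool_from_camera"])
def pix2w(s,uv,z):
    p=cv2.undistortPoints(np.array(uv,float).reshape(-1,1,2),K(s),dist(s))[:,0]
    T=np.linalg.inv(w2c(s)); out=[]
    for a,b in p:
        d=T[:3,:3]@[a,-b,-1]; o=T[:3,3]; out.append(o+d*(z-o[2])/d[2])
    return np.array(out)
def w2pix(s,P):
    P=np.atleast_2d(P); c=P@w2c(s)[:3,:3].T+w2c(s)[:3,3]
    c=c*[1,-1,-1]
    return cv2.projectPoints(c.reshape(-1,1,3),np.zeros(3),np.zeros(3),K(s),dist(s))[0][:,0]
def tool():
    o=robot.get_obs(); T=np.eye(4); T[:3,:3]=R.from_euler("xyz",o["ee_rot"]).as_matrix(); T[:3,3]=o["tool_pos"]; return o,T
def snap(n):
    o,T=tool(); s=cams.snapshot(n)
    if n=="wrist": s["wft"]=T
    return s
def save(im,name,box=None,k=1):
    if box: x0,y0,x1,y1=box; im=im[y0:y1,x0:x1]
    im=cv2.resize(im,None,fx=k,fy=k,interpolation=cv2.INTER_CUBIC); cv2.imwrite("pics/"+name,im[:,:,::-1])
E
python3 - <<'E'
from h import *
import pickle
s=snap("top"); pickle.dump(s,open("top.pkl","wb")); save(s["pixels"],"t1.png",(90,120,290,270),4); save(s["pixels"],"t2.png",(260,120,460,270),4); save(s["pixels"],"t3.png",(345,170,545,320),4); save(s["pixels"],"t4.png",(90,200,290,350),4)
s=snap("wrist"); save(s["pixels"],"w0.png")
print(s["tool_from_camera"],s["fov_y"],s["k1"])
E
```

```text
[[ 1.84664056e-04  9.61888296e-01  2.73442631e-01  7.91703369e-02]
 [ 9.99999871e-01 -3.06922113e-04  4.04328892e-04  7.16191462e-04]
 [ 4.72844819e-04  2.73442521e-01 -9.61888229e-01 -1.72095608e-01]
 [ 0.00000000e+00  0.00000000e+00  0.00000000e+00  1.00000000e+00]] 62.7818327220292 -0.035910760577243295
```

View pics/t1.png

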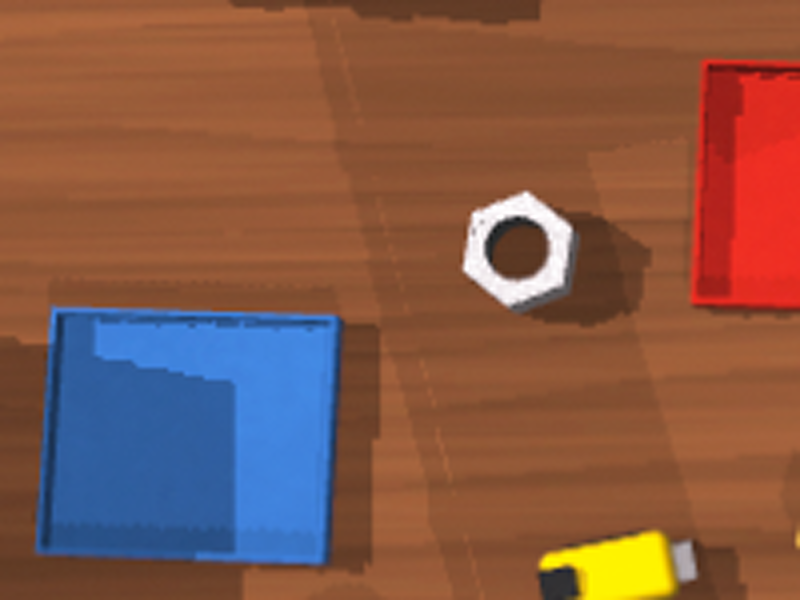

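View pics/t2.png

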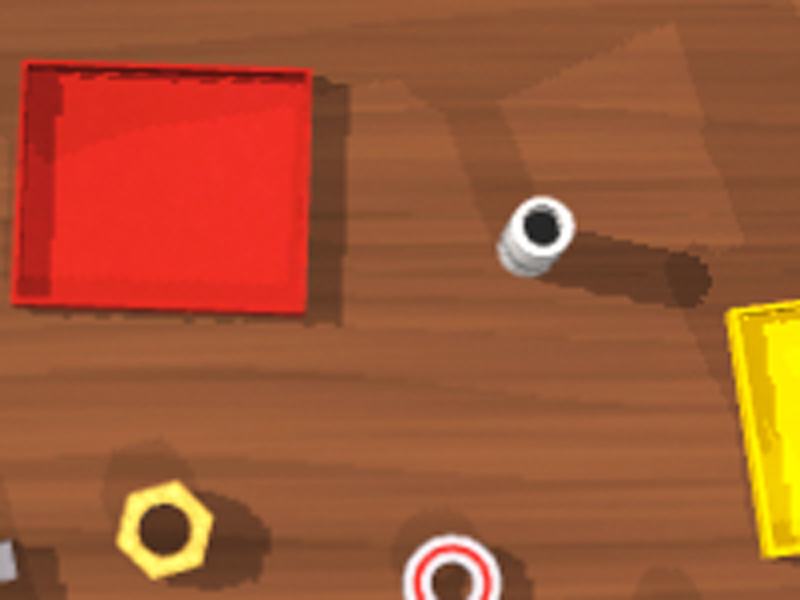

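View pics/t3.png

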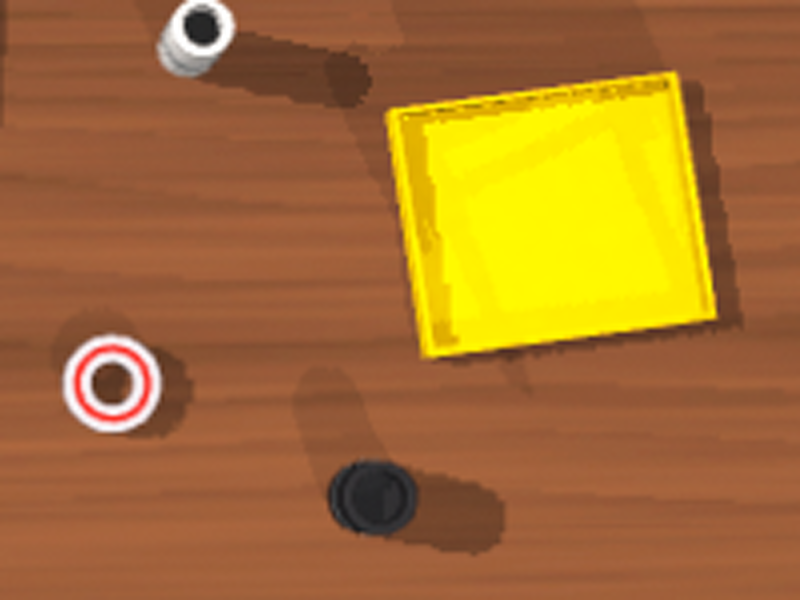

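View pics/w0.png

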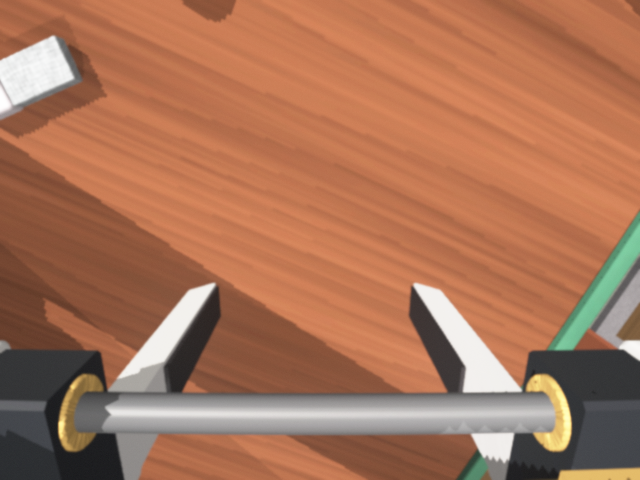

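```bash
python3 - <<'E'
from h import *
import pickle
s=pickle.load(open("top.pkl","rb"))
def c(pts,o,z): return pix2w(s,np.array(pts,float)/4+np.array(o)-.375,z)
o1,o2,o3=(90,120),(260,120),(345,170)
pr=lambda n,a:print(n,np.round(a*1000,1).tolist())
pr("steel",c([(517,247)],o1,.029)); 
for n,p,o,z in [("steel",[(527,191),(576,233),(571,287),(517,310),(463,268),(471,212)],o1,.029),("brass",[(178,479),(213,518),(203,563),(160,580),(118,537),(128,491)],o2,.024)]:
    a=c(p,o,z)[:,:2]; m=a.mean(0); d=a-m; ang=np.degrees(np.arctan2(d[:,1],d[:,0])); print(n,m,np.hypot(*d.T)*1000,ang, "mean mod60",np.degrees(np.angle(np.exp(6j*np.radians(ang)).mean()))/6)
pr("brass",c([(165,529)],o2,.024)); pr("long",c([(542,228)],o2,.065)); pr("bear",c([(112,384)],o3,.015)); pr("black",c([(377,496)],o3,.045))
for n,p,o in [("red",[(24,60),(312,70),(305,314),(11,304)],o2),("blue",[(52,307),(341,317),(327,565),(37,553)],o1),("yel",[(386,111),(678,71),(717,318),(425,358)],o3)]:
    a=c(p,o,.016)[:,:2]; e=a[0]-a[1]; f=a[3]-a[2];g=a[0]-a[3]; 
    print(n,a.mean(0),np.hypot(*e),np.hypot(*f),np.hypot(*g),"yaw",np.degrees(np.arctan2(e[1],e[0]))-90,np.degrees(np.arctan2(f[1],f[0]))-90,np.degrees(np.arctan2(g[1],g[0])))
pr("tin",pix2w(s,[(181,299)],.038)); pr("tape",pix2w(s,[(245,263)],.035))
S=snap("side")
for n,P in [("steel",[.586,.199,.029])]:pass
save(S["pixels"],"s1.png",(160,100,420,440),2)
E
```

```text
steel [[631.9, 186.8, 29.0]]
steel [0.63018715 0.18476393] [32.6932795  31.32743922 34.32157276 32.89367178 32.80633929 34.71238419] [  -5.69923711  -73.48687427 -127.09870443  176.66158286  106.54741244
   51.83915793] mean mod60 -8.515667157206376
brass [0.47750876 0.00985463] [27.03189459 25.40624719 27.07687343 28.13301661 26.51994232 28.76361259] [ -13.63785162  -78.55428206 -134.68637581  172.11603007   99.85889552
   45.56411058] mean mod60 -14.938095594987876
brass [[477.0, 10.7, 24.0]]
long [[629.9, -189.6, 65.0]]
bear [[446.0, -143.3, 15.0]]
black [[383.9, -278.4, 45.0]]
red [0.66562455 0.01010349] 0.1587937062623801 0.1602012818079294 0.13639812978960072 yaw -2.885196613265066 -2.7436590486023533 -3.1896511061408432
blue [0.53342044 0.36977588] 0.1621803128843587 0.16127064127580304 0.136118841777186 yaw -2.9561232158326334 -2.9350649595214975 -2.3105695741497128
yel [ 0.5353455  -0.38564251] 0.16405494113558292 0.16254237095060514 0.1361271056567896 yaw 7.260021176417524 6.915901847044921 7.082866327181082
tin [[378.9, 265.6, 38.0]]
tape [[453.9, 129.6, 35.0]]
```

View pics/s1.png

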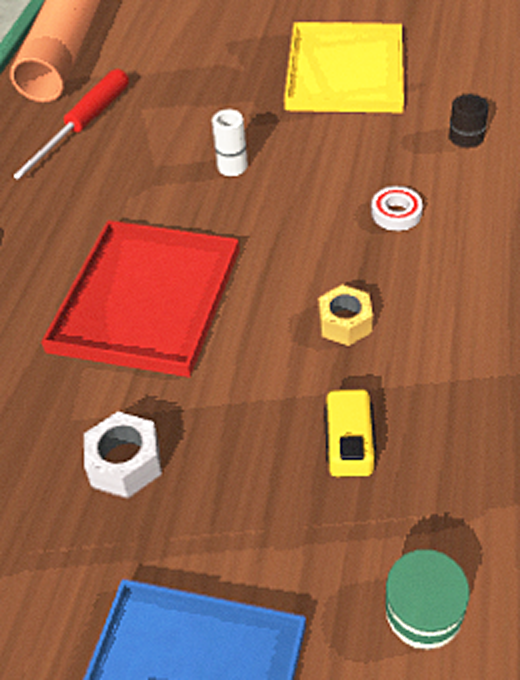

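```bash
python3 - <<'E'
from h import *
s=snap("side")
for n,p,z in [("steel",(121,446),.029),("brass",(346,306),.024),("long",(229.5,118),.065),("bear",(398,205),.015),("black",(470,104.5),.045)]:
    print(n,np.round(pix2w(s,[np.array(p)/2+[160,100]-.25],z)*1000,1))
for n,p,z in [("red",[(112,222),(239,238),(190,374),(45,350)],.016),("yel",[(292,22),(403,24),(404,112),(286,110)],.016)]:
    print(n,np.round(pix2w(s,np.array(p)/2+[160,100]-.25,z).mean(0)*1000,1))
E
```

```text
steel [[627.  187.6  29. ]]
brass [[473.2  10.1  24. ]]
long [[ 625.9 -192.3   65. ]]
bear [[ 441.9 -141.1   15. ]]
black [[ 380.2 -280.1   45. ]]
red [659.4  14.2  16. ]
yel [ 530.2 -377.    16. ]
```

```bash
cat >> h.py <<'E'
def go(x,y,z,yaw=None):
    o,T=tool(); d=T[:3,:3].T@(np.array([x,y,z])/1000-T[:3,3])*100
    n=int(np.ceil(np.linalg.norm(d)/6)); cy=np.degrees(np.arctan2(T[1,0],T[0,0]))
    print("t",round(o["time"],2),"pos mm",np.round(T[:3,3]*1000,1),"yaw",round(cy,1),"w",round(o["width"]*1000,1),"F",np.round(o["wrist_force"],1),"tilt",np.round(T[:2,2],4))
    print("tool delta cm",np.round(d,2),"rows",n,"each",np.round(d/max(n,1),2))
    if yaw is not None: print("z turn deg",round(-((yaw-cy+180)%360-180),1),"j",np.round(np.degrees(o["joint_positions"]),0))
E
python3 -c "
from h import *
go(630,187,150,111.5)"
```

```text
t 0.3 pos mm [ 226.1 -501.2  213.1] yaw 24.3 w 94.3 F [-0.8 -0.7 -0.2] tilt [-0.0002  0.0007]
tool delta cm [ 65.12 -46.11   6.35] rows 14 each [ 4.65 -3.29  0.45]
z turn deg -87.2 j [-72.   5.  79.  -0.  96.  -6.]
```

>>> arm_command(
  plan=[4.65, -3.29, 0.45, 0, 0, 0, 0, 4.65, -3.29, 0.45, 0, 0, 0, 0, 4.65, -3.29, 0.45, 0, 0, 0, 0, 4.65, -3.29, 0.45, 0, 0, 0, 0, 4.65, -3.29, 0.45, 0, 0, 0, 0, 4.65, -3.29, 0.45, 0, 0, 0, 0, 4.65, -3.29, 0.45, 0, 0, 0, 0],
)

```text
time: 1.18
tool_pos: [0.4289, -0.1559, 0.1821]
ee_rot: [3.141, -0.001, 0.424]
wrist_force: [0.4, 0.5, -0.1]
width: 0.0941
```

>>> arm_command(
  plan=[4.65, -3.29, 0.45, 0, 0, 0, 0, 4.65, -3.29, 0.45, 0, 0, 0, 0, 4.65, -3.29, 0.45, 0, 0, 0, 0, 4.65, -3.29, 0.45, 0, 0, 0, 0, 4.65, -3.29, 0.45, 0, 0, 0, 0, 4.65, -3.29, 0.45, 0, 0, 0, 0, 4.65, -3.29, 0.45, 0, 0, 0, 0],
)

```text
time: 2.05
tool_pos: [0.631, 0.1879, 0.1502]
ee_rot: [3.141, -0.0, 0.424]
wrist_force: [0.3, -0.8, 0.8]
width: 0.0938
```

>>> arm_command(
  plan=[0, 0, 0, 0, 0, -10, 0, 0, 0, 0, 0, 0, -10, 0, 0, 0, 0, 0, 0, -10, 0, 0, 0, 0, 0, 0, -10, 0, 0, 0, 0, 0, 0, -10, 0, 0, 0, 0, 0, 0, -10, 0, 0, 0, 0, 0, 0, -10, 0, 0, 0, 0, 0, 0, -10, 0],
)

```text
time: 3.05
tool_pos: [0.6301, 0.1861, 0.1502]
ee_rot: [-3.141, 0.0, 1.826]
wrist_force: [0.9, 0.2, -0.7]
width: 0.0943
```

>>> arm_command(
  plan=[0, 0, 0, 0, 0, -7, 0, 0, 0, 0, 0, 0, 0, 0],
)

```text
time: 3.3
tool_pos: [0.6301, 0.1862, 0.1502]
ee_rot: [-3.141, 0.0, 1.941]
wrist_force: [-0.2, 0.0, -0.1]
width: 0.0943
```

```bash
python3 - <<'E'
from h import *
import pickle
go(630,187,150,111.5)
s=snap("wrist"); pickle.dump(s,open("w.pkl","wb")); save(s["pixels"],"w1.png"); print(w2pix(s,[.6295,.187,.029]))
E
```

```text
t 3.3 pos mm [630.1 186.2 150.2] yaw 111.2 w 94.3 F [-0.2  0.  -0.1] tilt [-0.0003 -0.0002]
tool delta cm [0.08 0.02 0.02] rows 1 each [0.08 0.02 0.02]
z turn deg -0.3 j [ 12.  20.  68.  -0.  92. -10.]
[[314.71018934 238.61188106]]
```

View pics/w1.png

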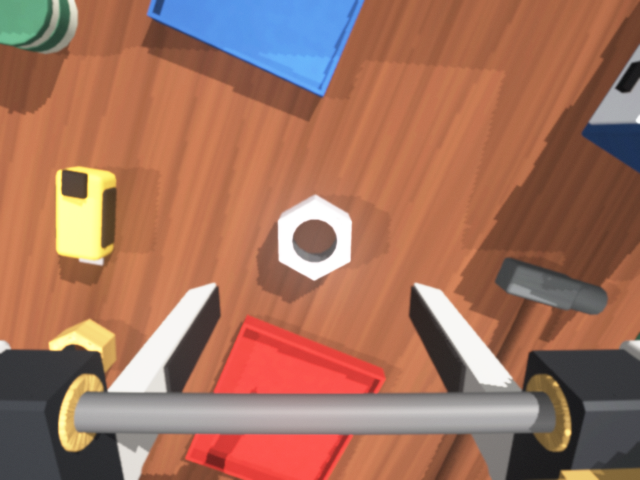

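>>> arm_command(
  plan=[0.05, 0, 4, 0, 0, 0, 0, 0, 0, 4, 0, 0, 0, 0, 0, 0, 4, 0, 0, 0, 0, 0, 0, 0, 0, 0, 0, 0],
)

```text
time: 3.85
tool_pos: [0.6267, 0.186, 0.0259]
ee_rot: [-3.132, -0.001, 1.941]
wrist_force: [-0.6, -0.3, 0.2]
width: 0.0938
```

>>> arm_command(
  plan=[0, 0, 1, 0, 0, 0, 0, 0, 0, 0.9, 0, 0, 0, 0, 0, 0, 0, 0, 0, 0, 0, 0, 0, 0, 0, 0, 0, 0.55, 0, 0, 0, 0, 0, 0, 0.55, 0, 0, 0, 0, 0, 0, 0.6, 0, 0, 0, 0, 0, 0, 0.7],
)

```text
time: 4.72
tool_pos: [0.6301, 0.1867, 0.0116]
ee_rot: [3.141, 0.0, 1.942]
wrist_force: [0.3, 1.0, 0.3]
width: 0.057
```

>>> arm_command(
  plan=[0, 0, 0, 0, 0, 0, 0.9, 0, 0, 0, 0, 0, 0, 1, 0, 0, 0, 0, 0, 0, 1, 0, 0, 0, 0, 0, 0, 1],
)

```text
time: 5.22
tool_pos: [0.63, 0.1866, 0.0116]
ee_rot: [3.141, 0.0, 1.942]
wrist_force: [-0.5, -0.0, 1.1]
width: 0.0545
```

>>> arm_command(
  plan=[0, 0, -2, 0, 0, 0, 1, 0, 0, -4, 0, 0, 0, 1, 0, 0, -4, 0, 0, 0, 1, 0, 0, 0, 0, 0, 0, 1],
)

```text
time: 5.72
tool_pos: [0.6329, 0.1873, 0.1172]
ee_rot: [3.131, 0.002, 1.942]
wrist_force: [0.3, 0.1, -1.8]
width: 0.0549
```

```bash
python3 - <<'E'
from h import *
import pickle
c=np.array([662.5,12]); a=np.radians(-3); ey=np.array([-np.sin(a),np.cos(a)])
print(c+38*ey,c-38*ey)
p=c+36*ey
go(p[0],p[1],112,87)
s=snap("wrist"); save(s["pixels"],"w2.png")
E
```

```text
[664.48876634  49.94792232] [660.51123366 -25.94792232]
t 5.72 pos mm [632.9 187.3 117.2] yaw 111.3 w 54.9 F [ 0.3  0.1 -1.8] tilt [0.0103 0.0021]
tool delta cm [-14.13  -2.13   0.53] rows 3 each [-4.71 -0.71  0.18]
z turn deg 24.3 j [ 12.  20.  71.  -0.  88. -10.]
```

View pics/w2.png

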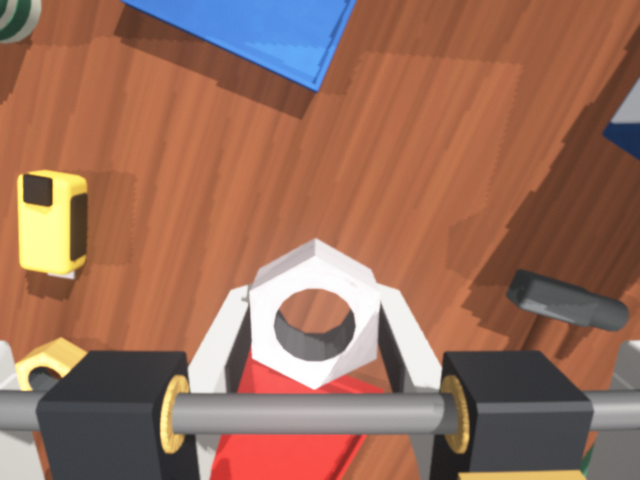

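>>> arm_command(
  plan=[-4.7, -0.6, 0, 0, 0, 0, 1, -4.7, -0.6, 0, 0, 0, 0, 1, -4.7, -0.65, 0, 0, 0, 0, 1, 0, 0, 0, 0, 0, 8, 1, 0, 0, 0, 0, 0, 8, 1, 0, 0, 0, 0, 0, 8.3, 1, 0, 0, 0, 0, 0, 0, 1, 0, 0, 0, 0, 0, 0, 1],
)

```text
time: 6.78
tool_pos: [0.6631, 0.0486, 0.1096]
ee_rot: [-3.139, 0.0, 1.52]
wrist_force: [0.1, 0.1, -1.3]
width: 0.0547
```

```bash
python3 - <<'E'
from h import *
go(664.4,48,14.6,87)
s=snap("wrist"); save(s["pixels"],"w3.png")
s=snap("top"); save(s["pixels"],"t5.png",(220,100,420,250),3)
E
```

```text
t 6.78 pos mm [663.1  48.6 109.6] yaw 87.1 w 54.7 F [ 0.1  0.1 -1.3] tilt [-0.003 -0.   ]
tool delta cm [-0.05  0.17  9.5 ] rows 2 each [-0.03  0.08  4.75]
z turn deg 0.1 j [-1. 22. 70. -0. 88.  2.]
```

View pics/w3.png

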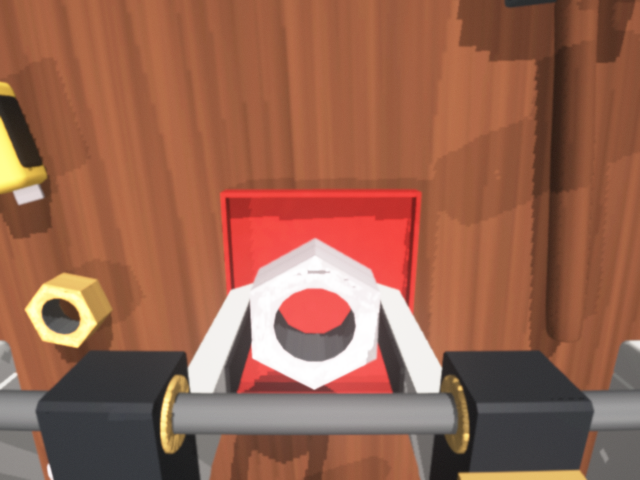

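```bash
python3 - <<'E'
from h import *
s=snap("wrist"); print(pix2w(s,[(222,192),(420,192),(237,390)],.016)*1000)
E
```

```text
[[602.49464089  92.50439779  16.        ]
 [737.07324555  85.68104809  16.        ]
 [596.00765703 -64.35324011  16.        ]]
```

>>> arm_command(
  plan=[-0.1, 0.15, 3.5, 0, 0, 0, 1, -0.1, 0.2, 3.5, 0, 0, 0, 1, 0, 0, 1, 0, 0, 0, 1, 0, 0, 0.8, 0, 0, 0, 1, 0, 0, 0, 0, 0, 0, 1, 0, 0, 0, 0, 0, 0, 1],
)

```text
time: 7.68
tool_pos: [0.6684, 0.0464, 0.0252]
ee_rot: [3.139, -0.0, 1.518]
wrist_force: [0.6, -0.8, -2.2]
width: 0.0548
```

>>> arm_command(
  plan=[0, 0, 0.4, 0, 0, 0, 1, 0, 0, 0.3, 0, 0, 0, 1, 0, 0, 0, 0, 0, 0, 1, 0, 0, 0, 0, 0, 0, 1],
)

```text
time: 8.18
tool_pos: [0.6673, 0.0463, 0.0164]
ee_rot: [-3.141, 0.0, 1.518]
wrist_force: [-0.2, 0.7, -1.8]
width: 0.055
```

>>> arm_command(
  plan=[0, 0, 0.1, 0, 0, 0, 1, 0, 0, 0.05, 0, 0, 0, 1, 0, 0, 0.0, 0, 0, 0, 1],
)

```text
time: 8.55
tool_pos: [0.6673, 0.0463, 0.0149]
ee_rot: [-3.142, 0.0, 1.518]
wrist_force: [0.0, 0.3, -2.0]
width: 0.055
```

>>> arm_command(
  plan=[0, 0, 0.05, 0, 0, 0, 1, 0, 0, 0, 0, 0, 0, 1, 0, 0, 0, 0, 0, 0, 1],
)

```text
time: 8.93
tool_pos: [0.6674, 0.0464, 0.0146]
ee_rot: [3.141, 0.0, 1.518]
wrist_force: [-0.0, -0.2, -1.9]
width: 0.055
```

>>> arm_command(
  plan=[0, 0, 0.05, 0, 0, 0, 1, 0, 0, 0, 0, 0, 0, 1, 0, 0, 0, 0, 0, 0, 1],
)

```text
time: 9.3
tool_pos: [0.6674, 0.0464, 0.0146]
ee_rot: [3.141, 0.0, 1.518]
wrist_force: [-1.8, -0.4, 1.3]
width: 0.0547
```

>>> arm_command(
  plan=[0, 0, 0, 0, 0, 0, 0.4, 0, 0, 0, 0, 0, 0, 0.37, 0, 0, 0, 0, 0, 0, 0.3, 0, 0, 0, 0, 0, 0, 0.25, 0, 0, 0, 0, 0, 0, 0.25, 0, 0, 0, 0, 0, 0, 0.25],
)

```text
time: 10.05
tool_pos: [0.6673, 0.0464, 0.0139]
ee_rot: [3.142, 0.0, 1.518]
wrist_force: [0.1, 0.1, 0.8]
width: 0.0706
```

>>> arm_command(
  plan=[0, 0, -1, 0, 0, 0, 0.25, 0, 0, -3, 0, 0, 0, 0.25, 0, 0, -5, 0, 0, 0, 0.2, 0, 0, -3, 0, 0, 0, 0, 0, 0, 0, 0, 0, 0, 0],
)

```text
time: 10.68
tool_pos: [0.6696, 0.0463, 0.1389]
ee_rot: [3.133, -0.0, 1.518]
wrist_force: [0.1, 0.3, -0.0]
width: 0.0913
```

```bash
python3 - <<'E'
from h import *
s=snap("wrist"); save(s["pixels"],"w4.png")
go(475,10.4,150,105)
E
```

```text
t 10.72 pos mm [668.1  46.4 135.7] yaw 87.0 w 93.2 F [-0.4  0.  -0.2] tilt [ 0.0035 -0.0002]
tool delta cm [ -4.61 -19.09  -1.5 ] rows 4 each [-1.15 -4.77 -0.37]
z turn deg -18.0 j [-1. 22. 67. -0. 91.  2.]
```

View pics/w4.png

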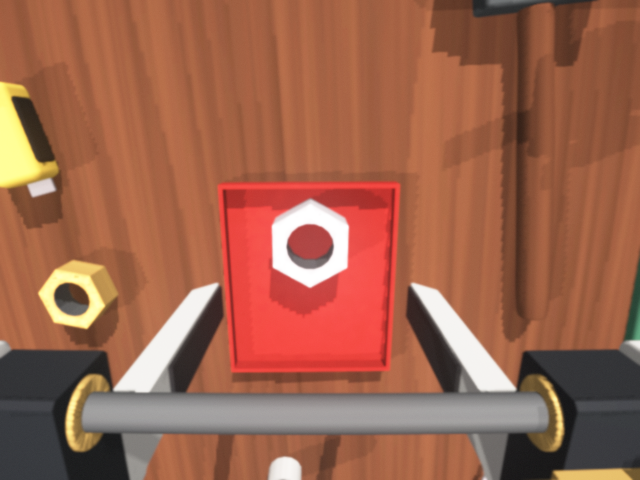

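>>> arm_command(
  plan=[-1.15, -4.77, -0.4, 0, 0, 0, 0, -1.15, -4.77, -0.4, 0, 0, 0, 0, -1.15, -4.77, -0.4, 0, 0, 0, 0, -1.15, -4.77, 0, 0, 0, 0, 0, 0, 0, 0, 0, 0, -9, 0, 0, 0, 0, 0, 0, -9, 0, 0, 0, 0, 0, 0, 0, 0, 0, 0, 0, 0, 0, 0, 0],
)

```text
time: 11.72
tool_pos: [0.4737, 0.0106, 0.1446]
ee_rot: [-3.139, -0.001, 1.83]
wrist_force: [-0.0, 0.4, 0.5]
width: 0.0941
```

```bash
python3 - <<'E'
from h import *
go(475,10.4,150,105)
s=snap("wrist"); save(s["pixels"],"w5.png",(160,100,480,340),2.5);print(w2pix(s,[.475,.0104,.024]))
E
```

```text
t 11.72 pos mm [473.7  10.6 144.6] yaw 104.9 w 94.1 F [-0.   0.4  0.5] tilt [-0.0024  0.0002]
tool delta cm [-0.05  0.12 -0.54] rows 1 each [-0.05  0.12 -0.54]
z turn deg -0.1 j [ -6.  -3.  95.  -0.  89. -20.]
[[316.7968275  240.68637297]]
```

View pics/w5.png

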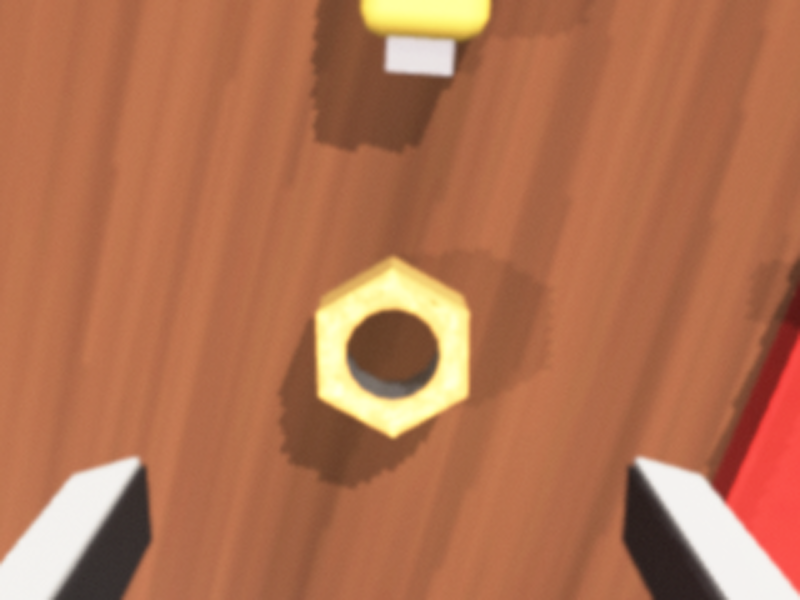

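>>> arm_command(
  plan=[0, 0.05, 4, 0, 0, 0, 0, 0, 0, 4, 0, 0, 0, 0, 0, 0, 3, 0, 0, 0, 0, 0, 0, 1.2, 0, 0, 0, 0, 0, 0, 0, 0, 0, 0, 0, 0, 0, 0, 0, 0, 0, 0],
)

```text
time: 12.52
tool_pos: [0.4762, 0.0105, 0.0255]
ee_rot: [3.139, 0.001, 1.832]
wrist_force: [-1.7, -0.3, 0.4]
width: 0.0938
```

>>> arm_command(
  plan=[0, -0.05, 0.8, 0, 0, 0, 0, 0, 0, 0.5, 0, 0, 0, 0, 0, 0, 0, 0, 0, 0, 0, 0, 0, 0, 0, 0, 0, 0.3],
)

```text
time: 13.02
tool_pos: [0.4744, 0.0105, 0.011]
ee_rot: [3.142, 0.0, 1.832]
wrist_force: [-0.3, -0.8, 1.1]
width: 0.0872
```

>>> arm_command(
  plan=[0, 0, 0, 0, 0, 0, 0.45, 0, 0, 0, 0, 0, 0, 0.5, 0, 0, 0, 0, 0, 0, 0.6, 0, 0, 0, 0, 0, 0, 0.8, 0, 0, 0, 0, 0, 0, 1, 0, 0, 0, 0, 0, 0, 1, 0, 0, 0, 0, 0, 0, 1],
)

```text
time: 13.9
tool_pos: [0.4745, 0.0105, 0.011]
ee_rot: [3.141, 0.0, 1.832]
wrist_force: [-0.1, -0.5, 0.1]
width: 0.046
```

>>> arm_command(
  plan=[0, 0, -2, 0, 0, 0, 1, 0, 0, -4, 0, 0, 0, 1, 0, 0, -4, 0, 0, 0, 1, 0, 0, 0, 0, 0, 0, 1, 0, 0, 0, 0, 0, 0, 1, 0, 0, 0, 0, 0, 0, 1],
)

```text
time: 14.65
tool_pos: [0.4727, 0.0106, 0.1085]
ee_rot: [-3.137, -0.002, 1.832]
wrist_force: [-0.3, -0.2, -2.6]
width: 0.0455
```

```bash
python3 - <<'E'
from h import *
c=np.array([665,10]); a=np.radians(-3); ey=np.array([-np.sin(a),np.cos(a)])
p=c-38*ey;print(p)
go(p[0],p[1],112,87)
E
```

```text
[663.01123366 -27.94792232]
t 14.65 pos mm [472.7  10.6 108.5] yaw 105.0 w 45.5 F [-0.3 -0.2 -2.6] tilt [-0.0047  0.0003]
tool delta cm [-8.64 17.38 -0.45] rows 4 each [-2.16  4.35 -0.11]
z turn deg 18.0 j [ -6.  -2.  98.  -0.  85. -21.]
```

>>> arm_command(
  plan=[-2.15, 4.3, 0, 0, 0, 0, 1, -2.15, 4.3, 0, 0, 0, 0, 1, -2.15, 4.3, 0, 0, 0, 0, 1, -2.15, 4.3, 0, 0, 0, 0, 1, 0, 0, 0, 0, 0, 9, 1, 0, 0, 0, 0, 0, 9, 1, 0, 0, 0, 0, 0, 0, 1, 0, 0, 0, 0, 0, 0, 1],
)

```text
time: 15.65
tool_pos: [0.6622, -0.0281, 0.1098]
ee_rot: [-3.14, -0.0, 1.52]
wrist_force: [-0.7, 0.5, -2.1]
width: 0.0463
```

```bash
python3 - <<'E'
from h import *
go(663,-28,14.5,87)
s=snap("wrist"); save(s["pixels"],"w6.png")
E
```

```text
t 15.65 pos mm [662.2 -28.1 109.8] yaw 87.1 w 46.3 F [-0.7  0.5 -2.1] tilt [-0.0019  0.0002]
tool delta cm [0.01 0.1  9.53] rows 2 each [0.   0.05 4.76]
z turn deg 0.1 j [-7. 22. 70. -0. 88. -4.]
```

View pics/w6.png

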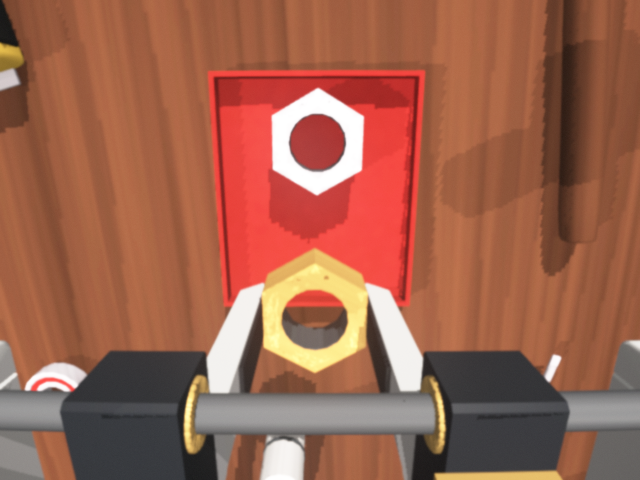

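```bash
python3 - <<'E'
from h import *
s=snap("wrist"); print(pix2w(s,[(211,73),(423,73),(226,304),(411,304)],.016)*1000, w2pix(s,[.663,-.028,.003]))
E
```

```text
[[602.66100804  91.35757482  16.        ]
 [736.3666412   84.56521091  16.        ]
 [594.79663121 -66.59102512  16.        ]
 [730.98657818 -73.39365237  16.        ]] [[315.76488074 244.44135157]]
```

>>> arm_command(
  plan=[0, 0.1, 3.5, 0, 0, 0, 1, 0, 0, 3.5, 0, 0, 0, 1, 0, 0, 1, 0, 0, 0, 1, 0, 0, 0.8, 0, 0, 0, 1, 0, 0, 0.5, 0, 0, 0, 1, 0, 0, 0, 0, 0, 0, 1, 0, 0, 0, 0, 0, 0, 1],
)

```text
time: 16.62
tool_pos: [0.6644, -0.0283, 0.0191]
ee_rot: [3.14, 0.0, 1.518]
wrist_force: [-0.9, -0.6, -2.5]
width: 0.0458
```

>>> arm_command(
  plan=[0, 0, 0.2, 0, 0, 0, 1, 0, 0, 0.1, 0, 0, 0, 1, 0, 0, 0, 0, 0, 0, 1, 0, 0, 0, 0, 0, 0, 1],
)

```text
time: 17.12
tool_pos: [0.6638, -0.0282, 0.015]
ee_rot: [3.142, 0.0, 1.518]
wrist_force: [0.5, 0.7, -2.0]
width: 0.0457
```

>>> arm_command(
  plan=[0, 0, 0.05, 0, 0, 0, 1, 0, 0, 0.0, 0, 0, 0, 1, 0, 0, 0, 0, 0, 0, 1],
)

```text
time: 17.5
tool_pos: [0.6637, -0.0282, 0.0145]
ee_rot: [3.142, 0.0, 1.518]
wrist_force: [0.5, 0.5, -2.3]
width: 0.0455
```

>>> arm_command(
  plan=[0, 0, 0.05, 0, 0, 0, 1, 0, 0, 0.0, 0, 0, 0, 1, 0, 0, 0, 0, 0, 0, 1],
)

```text
time: 17.88
tool_pos: [0.6638, -0.0282, 0.0141]
ee_rot: [3.141, 0.0, 1.518]
wrist_force: [-0.2, -0.7, -1.7]
width: 0.0459
```

>>> arm_command(
  plan=[0, 0, 0.05, 0, 0, 0, 1, 0, 0, 0.0, 0, 0, 0, 1, 0, 0, 0, 0, 0, 0, 1],
)

```text
time: 18.25
tool_pos: [0.6638, -0.0282, 0.0141]
ee_rot: [3.141, 0.0, 1.518]
wrist_force: [-1.0, 0.9, 2.6]
width: 0.0455
```

>>> arm_command(
  plan=[0, 0, 0, 0, 0, 0, 0.5, 0, 0, 0, 0, 0, 0, 0.46, 0, 0, 0, 0, 0, 0, 0.4, 0, 0, 0, 0, 0, 0, 0.32, 0, 0, 0, 0, 0, 0, 0.32, 0, 0, 0, 0, 0, 0, 0.32],
)

```text
time: 19.0
tool_pos: [0.6637, -0.0282, 0.0134]
ee_rot: [-3.142, 0.0, 1.518]
wrist_force: [0.4, -0.0, 0.0]
width: 0.0642
```

>>> arm_command(
  plan=[0, 0, -1, 0, 0, 0, 0.32, 0, 0, -3, 0, 0, 0, 0.32, 0, 0, -5, 0, 0, 0, 0.2, 0, 0, -5, 0, 0, 0, 0, 0, 0, -1, 0, 0, 0, 0, 0, 0, 0, 0, 0, 0, 0],
)

```text
time: 19.75
tool_pos: [0.664, -0.0282, 0.1643]
ee_rot: [3.14, 0.0, 1.518]
wrist_force: [0.1, 0.3, 0.5]
width: 0.094
```

```bash
python3 - <<'E'
from h import *
s=snap("wrist"); save(s["pixels"],"w7.png")
go(628,-191,165,87)
E
```

```text
t 19.8 pos mm [663.2 -28.1 162.3] yaw 87.0 w 94.1 F [ 0.3  0.  -1.1] tilt [-0.0018  0.0001]
tool delta cm [-16.45  -2.65  -0.27] rows 3 each [-5.48 -0.88 -0.09]
z turn deg -0.0 j [-7. 20. 66. -0. 94. -4.]
```

View pics/w7.png

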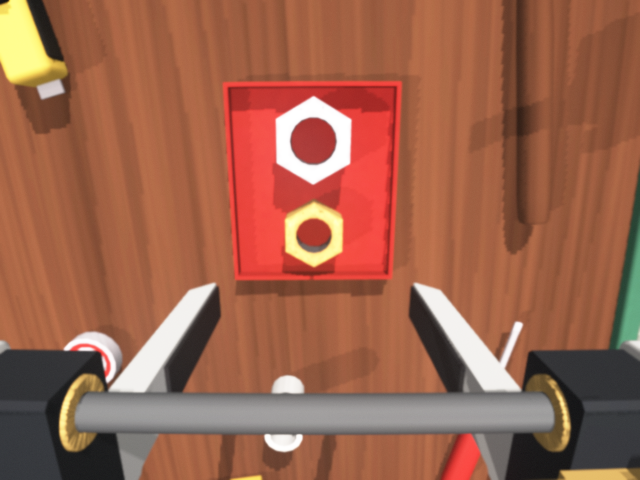

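>>> arm_command(
  plan=[-5.5, -0.9, 0, 0, 0, 0, 0, -5.5, -0.9, 0, 0, 0, 0, 0, -5.4, -0.9, 0, 0, 0, 0, 0, 0, 0, 0, 0, 0, 0, 0, 0, 0, 0, 0, 0, 0, 0],
)

```text
time: 20.42
tool_pos: [0.6272, -0.1899, 0.1609]
ee_rot: [-3.138, -0.002, 1.518]
wrist_force: [0.2, 0.5, 0.6]
width: 0.0939
```

```bash
python3 - <<'E'
from h import *
go(628,-191,165,87)
s=snap("wrist"); save(s["pixels"],"w8.png");print(w2pix(s,[[.628,-.191,.065],[.628,-.191,0]]))
E
```

```text
t 20.43 pos mm [ 627.2 -189.9  160.9] yaw 87.0 w 93.9 F [0.2 0.5 0.6] tilt [-0.0038  0.0022]
tool delta cm [-0.1   0.08 -0.41] rows 1 each [-0.1   0.08 -0.41]
z turn deg -0.0 j [-22.  19.  67.   0.  93. -19.]
[[316.29432432 250.50485473]
 [316.28797884 229.29562409]]
```

View pics/w8.png

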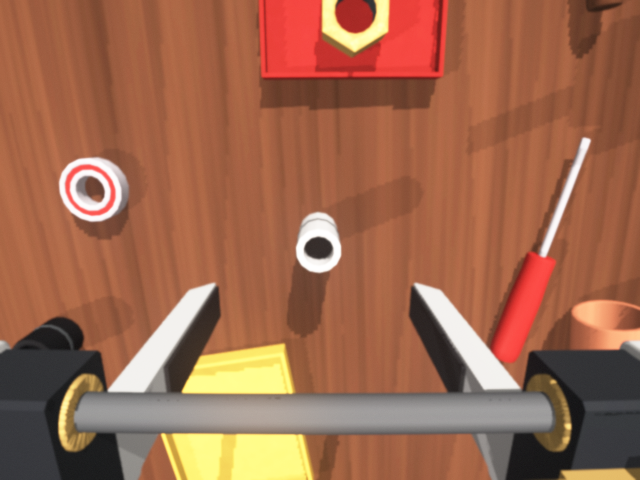

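>>> arm_command(
  plan=[0, 0.15, 3, 0, 0, 0, 0, 0, 0, 3.5, 0, 0, 0, 0, 0, 0, 3.5, 0, 0, 0, 0, 0, 0, 2, 0, 0, 0, 0, 0, 0, 1, 0, 0, 0, 0, 0, 0, 0, 0, 0, 0, 0, 0, 0, 0, 0, 0, 0, 0.3, 0, 0, 0, 0, 0, 0, 0.5],
)

```text
time: 21.48
tool_pos: [0.6306, -0.191, 0.0352]
ee_rot: [3.139, 0.001, 1.518]
wrist_force: [-0.9, 0.2, 0.6]
width: 0.0774
```

>>> arm_command(
  plan=[0, 0, 0, 0, 0, 0, 0.6, 0, 0, 0, 0, 0, 0, 0.65, 0, 0, 0, 0, 0, 0, 0.7, 0, 0, 0, 0, 0, 0, 0.8, 0, 0, 0, 0, 0, 0, 1, 0, 0, 0, 0, 0, 0, 1],
)

```text
time: 22.22
tool_pos: [0.6296, -0.1906, 0.0334]
ee_rot: [-3.141, 0.0, 1.518]
wrist_force: [0.2, 0.2, -0.0]
width: 0.0314
```

>>> arm_command(
  plan=[0, 0, -2, 0, 0, 0, 1, 0, 0, -4, 0, 0, 0, 1, 0, 0, -5, 0, 0, 0, 1, 0, 0, 0, 0, 0, 0, 1, 0, 0, 0, 0, 0, 0, 1],
)

```text
time: 22.85
tool_pos: [0.6292, -0.1904, 0.143]
ee_rot: [-3.141, -0.0, 1.518]
wrist_force: [-0.9, -0.6, -3.1]
width: 0.0319
```

```bash
python3 - <<'E'
from h import *
c=np.array([533.5,369.5]); a=np.radians(-2.7); ey=np.array([-np.sin(a),np.cos(a)])
p=c+36*ey;print(p,c-36*ey)
go(p[0],p[1],143,87.3)
s=snap("wrist"); save(s["pixels"],"w9.png")
E
```

```text
[535.19583223 405.4600355 ] [531.80416777 333.5399645 ]
t 22.85 pos mm [ 629.2 -190.4  143. ] yaw 87.0 w 31.9 F [-0.9 -0.6 -3.1] tilt [-0.0009  0.0003]
tool delta cm [ 5.901e+01 -1.252e+01  2.000e-02] rows 11 each [ 5.36 -1.14  0.  ]
z turn deg -0.3 j [-22.  20.  69.  -0.  91. -19.]
```

View pics/w9.png

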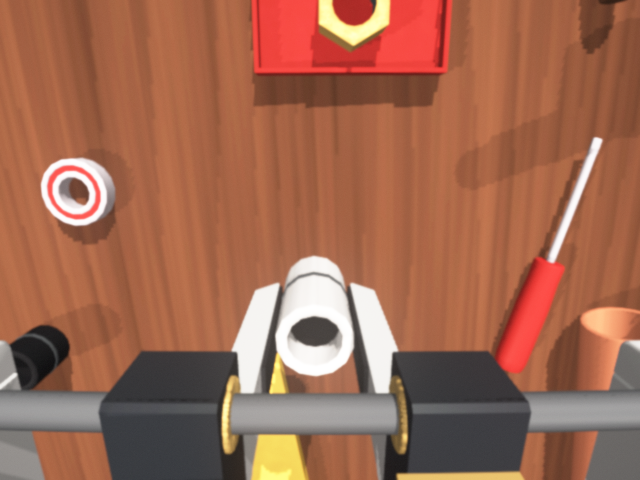

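>>> arm_command(
  plan=[3, -0.6, 0, 0, 0, 0, 1, 5, -1.06, 0, 0, 0, 0, 1, 5, -1.06, 0, 0, 0, 0, 1, 5, -1.06, 0, 0, 0, 0, 1, 5, -1.06, 0, 0, 0, 0, 1, 5, -1.06, 0, 0, 0, 0, 1, 5, -1.06, 0, 0, 0, 0, 1, 5, -1.06, 0, 0, 0, 0, 1],
)

```text
time: 23.9
tool_pos: [0.5676, 0.1943, 0.1404]
ee_rot: [-3.137, 0.002, 1.518]
wrist_force: [0.4, 0.2, -2.5]
width: 0.0317
```

>>> arm_command(
  plan=[5, -1.06, 0, 0, 0, 0, 1, 5, -1.06, 0, 0, 0, 0, 1, 5, -1.06, 0, 0, 0, 0, 1, 4, -0.85, 0, 0, 0, 0, 1, 2, -0.46, 0, 0, 0, 0, 1, 0, 0, 0, 0, 0, 0, 1, 0, 0, 0, 0, 0, 0, 1],
)

```text
time: 24.78
tool_pos: [0.5361, 0.4034, 0.1427]
ee_rot: [-3.141, 0.002, 1.517]
wrist_force: [0.1, 0.3, -3.3]
width: 0.0322
```

```bash
python3 - <<'E'
from h import *
go(535.2,405.5,36.4,87.3)
s=snap("wrist"); save(s["pixels"],"w10.png")
E
```

```text
t 24.77 pos mm [536.1 403.4 142.7] yaw 86.9 w 32.2 F [ 0.1  0.3 -3.3] tilt [-0.0008 -0.0019]
tool delta cm [ 0.22 -0.1  10.63] rows 2 each [ 0.11 -0.05  5.32]
z turn deg -0.4 j [32. 22. 66. -0. 92. 35.]
```

View pics/w10.png

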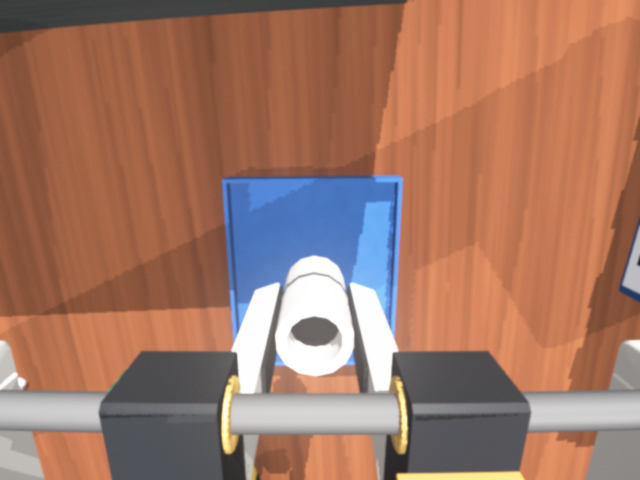

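>>> arm_command(
  plan=[0.1, 0, 3, 0, 0, 0, 1, 0, 0, 3.5, 0, 0, 0, 1, 0, 0, 2.5, 0, 0, 0, 1, 0, 0, 1, 0, 0, 0, 1, 0, 0, 0.2, 0, 0, 0, 1, 0, 0, 0, 0, 0, 0, 1, 0, 0, 0, 0, 0, 0, 1],
)

```text
time: 25.7
tool_pos: [0.5367, 0.4066, 0.0432]
ee_rot: [3.139, -0.002, 1.518]
wrist_force: [0.3, -0.7, -2.3]
width: 0.0319
```

>>> arm_command(
  plan=[0, 0, 0.3, 0, 0, 0, 1, 0, 0, 0.1, 0, 0, 0, 1, 0, 0, 0, 0, 0, 0, 1, 0, 0, 0, 0, 0, 0, 1],
)

```text
time: 26.2
tool_pos: [0.5358, 0.4062, 0.0374]
ee_rot: [-3.142, 0.0, 1.518]
wrist_force: [0.3, -0.5, -3.0]
width: 0.0315
```

>>> arm_command(
  plan=[0, 0, 0.05, 0, 0, 0, 1, 0, 0, 0.0, 0, 0, 0, 1, 0, 0, 0, 0, 0, 0, 1],
)

```text
time: 26.58
tool_pos: [0.5359, 0.4061, 0.0369]
ee_rot: [3.142, 0.0, 1.518]
wrist_force: [0.7, -0.5, -2.9]
width: 0.0317
```

>>> arm_command(
  plan=[0, 0, 0.05, 0, 0, 0, 1, 0, 0, 0.0, 0, 0, 0, 1, 0, 0, 0, 0, 0, 0, 1],
)

```text
time: 26.95
tool_pos: [0.5359, 0.4062, 0.0364]
ee_rot: [3.142, 0.0, 1.518]
wrist_force: [-0.7, 0.6, -1.8]
width: 0.0316
```

>>> arm_command(
  plan=[0, 0, 0.04, 0, 0, 0, 1, 0, 0, 0.0, 0, 0, 0, 1, 0, 0, 0, 0, 0, 0, 1],
)

```text
time: 27.32
tool_pos: [0.5359, 0.4061, 0.0364]
ee_rot: [3.141, -0.0, 1.518]
wrist_force: [-1.4, -0.7, 0.9]
width: 0.0318
```

>>> arm_command(
  plan=[0, 0, 0, 0, 0, 0, 0.64, 0, 0, 0, 0, 0, 0, 0.6, 0, 0, 0, 0, 0, 0, 0.54, 0, 0, 0, 0, 0, 0, 0.48, 0, 0, 0, 0, 0, 0, 0.4, 0, 0, 0, 0, 0, 0, 0.4],
)

```text
time: 28.08
tool_pos: [0.5358, 0.4061, 0.036]
ee_rot: [3.142, 0.0, 1.518]
wrist_force: [0.9, -0.1, -0.1]
width: 0.0561
```

>>> arm_command(
  plan=[0, 0, -1, 0, 0, 0, 0.4, 0, 0, -3, 0, 0, 0, 0.4, 0, 0, -5, 0, 0, 0, 0.3, 0, 0, -4, 0, 0, 0, 0, 0, 0, 0, 0, 0, 0, 0, 0, 0, 0, 0, 0, 0, 0],
)

```text
time: 28.82
tool_pos: [0.5355, 0.406, 0.1654]
ee_rot: [-3.141, 0.001, 1.518]
wrist_force: [-0.3, -0.3, -1.1]
width: 0.092
```

```bash
python3 - <<'E'
from h import *
s=snap("wrist"); save(s["pixels"],"w11.png")
go(383,-279,150,87)
E
```

```text
t 28.88 pos mm [535.1 405.7 164.1] yaw 87.0 w 93.5 F [-0.6  0.4  0.7] tilt [-0.0027 -0.0018]
tool delta cm [-69.17 -11.57   1.57] rows 12 each [-5.76 -0.96  0.13]
z turn deg -0.0 j [32. 21. 64. -0. 94. 35.]
```

View pics/w11.png

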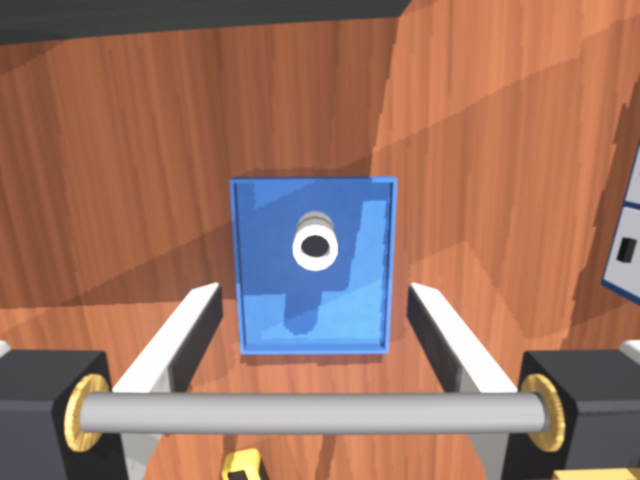

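>>> arm_command(
  plan=[-5.8, -0.97, 0, 0, 0, 0, 0, -5.8, -0.97, 0, 0, 0, 0, 0, -5.8, -0.97, 0, 0, 0, 0, 0, -5.8, -0.97, 0, 0, 0, 0, 0, -5.8, -0.97, 0, 0, 0, 0, 0, -5.8, -0.97, 0, 0, 0, 0, 0, -5.8, -0.97, 0, 0, 0, 0, 0, -5.8, -0.97, 0, 0, 0, 0, 0],
)

```text
time: 29.88
tool_pos: [0.4321, -0.0545, 0.1639]
ee_rot: [-3.138, -0.001, 1.518]
wrist_force: [0.7, 0.4, 0.5]
width: 0.0941
```

>>> arm_command(
  plan=[-5.7, -0.95, 0, 0, 0, 0, 0, -5.7, -0.95, 0, 0, 0, 0, 0, -5.7, -0.95, 0, 0, 0, 0, 0, -5.7, -0.95, 0, 0, 0, 0, 0, 0, 0, 0, 0, 0, 0, 0, 0, 0, 0, 0, 0, 0, 0],
)

```text
time: 30.62
tool_pos: [0.3833, -0.2778, 0.1644]
ee_rot: [-3.139, -0.003, 1.518]
wrist_force: [0.9, 0.5, 0.3]
width: 0.0942
```

```bash
python3 - <<'E'
from h import *
go(383,-279,150,87)
s=snap("wrist"); save(s["pixels"],"w12.png");print(w2pix(s,[[.383,-.279,.045],[.383,-.279,0]]))
E
```

```text
t 30.62 pos mm [ 383.3 -277.8  164.4] yaw 87.0 w 94.2 F [0.9 0.5 0.3] tilt [-0.0022  0.003 ]
tool delta cm [-0.13 -0.02  1.44] rows 1 each [-0.13 -0.02  1.44]
z turn deg -0.0 j [-43.  -4.  93.   0.  91. -40.]
[[314.62201087 242.20561484]
 [314.74816462 228.74974762]]
```

View pics/w12.png

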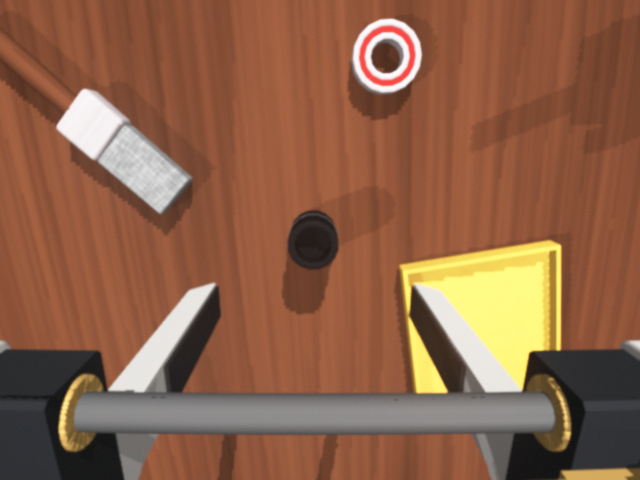

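>>> arm_command(
  plan=[0, -0.1, 3, 0, 0, 0, 0.2, 0, 0, 4, 0, 0, 0, 0.25, 0, 0, 3.5, 0, 0, 0, 0.25, 0, 0, 2.4, 0, 0, 0, 0.25, 0, 0, 1.2, 0, 0, 0, 0.25, 0, 0, 0, 0, 0, 0, 0.25, 0, 0, 0, 0, 0, 0, 0.35, 0, 0, 0, 0, 0, 0, 0.48],
)

```text
time: 31.68
tool_pos: [0.3837, -0.2793, 0.0264]
ee_rot: [3.14, 0.002, 1.518]
wrist_force: [-1.1, -0.3, 0.1]
width: 0.0542
```

>>> arm_command(
  plan=[0, 0, 0, 0, 0, 0, 0.54, 0, 0, 0, 0, 0, 0, 0.57, 0, 0, 0, 0, 0, 0, 0.62, 0, 0, 0, 0, 0, 0, 0.8, 0, 0, 0, 0, 0, 0, 1, 0, 0, 0, 0, 0, 0, 1],
)

```text
time: 32.42
tool_pos: [0.3828, -0.2789, 0.0253]
ee_rot: [-3.141, 0.0, 1.518]
wrist_force: [-4.3, 1.0, 5.2]
width: 0.0397
```

>>> arm_command(
  plan=[0, 0, -2, 0, 0, 0, 1, 0, 0, -4, 0, 0, 0, 1, 0, 0, -5, 0, 0, 0, 1, 0, 0, 0, 0, 0, 0, 1, 0, 0, 0, 0, 0, 0, 1],
)

```text
time: 33.05
tool_pos: [0.3827, -0.2779, 0.1331]
ee_rot: [-3.14, -0.002, 1.518]
wrist_force: [0.3, 0.1, -2.5]
width: 0.0397
```

```bash
python3 - <<'E'
from h import *
go(531.8,333.5,133,87)
s=snap("wrist"); save(s["pixels"],"w13.png")
E
```

```text
t 33.05 pos mm [ 382.7 -277.9  133.1] yaw 87.0 w 39.7 F [ 0.3  0.1 -2.5] tilt [-0.0011  0.0021]
tool delta cm [61.84 11.69  0.13] rows 11 each [5.62 1.06 0.01]
z turn deg -0.0 j [-43.  -3.  96.   0.  87. -40.]
```

View pics/w13.png

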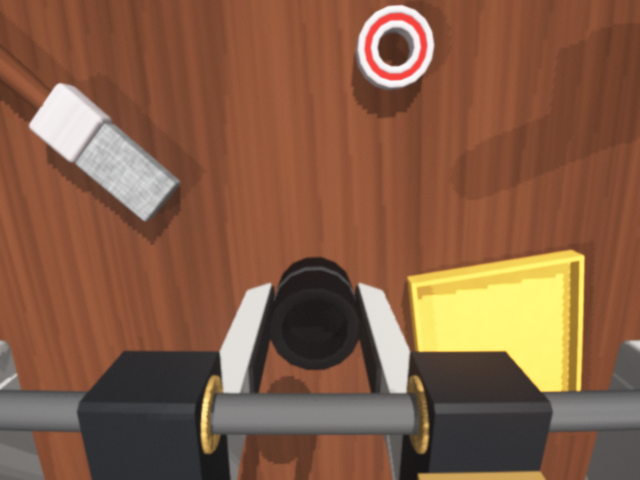

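>>> arm_command(
  plan=[3, 0.57, 0, 0, 0, 0, 1, 5.2, 0.98, 0, 0, 0, 0, 1, 5.2, 0.98, 0, 0, 0, 0, 1, 5.2, 0.98, 0, 0, 0, 0, 1, 5.2, 0.98, 0, 0, 0, 0, 1, 5.2, 0.98, 0, 0, 0, 0, 1, 5.2, 0.98, 0, 0, 0, 0, 1, 5.2, 0.98, 0, 0, 0, 0, 1],
)

```text
time: 34.1
tool_pos: [0.4767, 0.1126, 0.1322]
ee_rot: [-3.137, 0.001, 1.518]
wrist_force: [0.9, -1.1, -2.6]
width: 0.0397
```

>>> arm_command(
  plan=[5.2, 0.98, 0, 0, 0, 0, 1, 5.2, 0.98, 0, 0, 0, 0, 1, 5.2, 0.98, 0, 0, 0, 0, 1, 4.4, 0.83, 0, 0, 0, 0, 1, 2.5, 0.5, 0, 0, 0, 0, 1, 0, 0, 0, 0, 0, 0, 1, 0, 0, 0, 0, 0, 0, 1],
)

```text
time: 34.98
tool_pos: [0.5315, 0.3322, 0.1328]
ee_rot: [-3.138, 0.002, 1.518]
wrist_force: [-0.2, 0.1, -3.0]
width: 0.0395
```

```bash
python3 - <<'E'
from h import *
go(532,332,28.3,87)
s=snap("wrist"); save(s["pixels"],"w14.png")
E
```

```text
t 34.98 pos mm [531.5 332.2 132.8] yaw 87.0 w 39.5 F [-0.2  0.1 -3. ] tilt [-0.0034 -0.0023]
tool delta cm [1.000e-02 9.000e-02 1.045e+01] rows 2 each [0.01 0.04 5.23]
z turn deg -0.0 j [27. 16. 74. -0. 89. 30.]
```

View pics/w14.png

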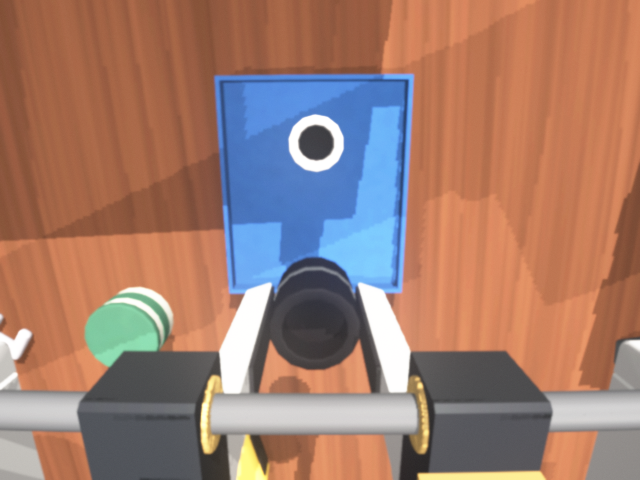

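>>> arm_command(
  plan=[0, 0, 3, 0, 0, 0, 1, 0, 0, 3.5, 0, 0, 0, 1, 0, 0, 2.5, 0, 0, 0, 1, 0, 0, 0.9, 0, 0, 0, 1, 0, 0, 0.2, 0, 0, 0, 1, 0, 0, 0, 0, 0, 0, 1, 0, 0, 0, 0, 0, 0, 1],
)

```text
time: 35.9
tool_pos: [0.5333, 0.3336, 0.0356]
ee_rot: [3.139, -0.001, 1.518]
wrist_force: [0.6, 0.6, -2.3]
width: 0.0394
```

>>> arm_command(
  plan=[0, 0, 0.2, 0, 0, 0, 1, 0, 0, 0.1, 0, 0, 0, 1, 0, 0, 0, 0, 0, 0, 1, 0, 0, 0, 0, 0, 0, 1],
)

```text
time: 36.4
tool_pos: [0.5324, 0.3332, 0.031]
ee_rot: [-3.142, 0.0, 1.518]
wrist_force: [0.7, -0.5, -2.5]
width: 0.0394
```

>>> arm_command(
  plan=[0, 0, 0.15, 0, 0, 0, 1, 0, 0, 0.05, 0, 0, 0, 1, 0, 0, 0, 0, 0, 0, 1, 0, 0, 0, 0, 0, 0, 1],
)

```text
time: 36.9
tool_pos: [0.5324, 0.3332, 0.0291]
ee_rot: [3.142, 0.0, 1.518]
wrist_force: [0.7, -0.4, -1.6]
width: 0.0397
```

>>> arm_command(
  plan=[0, 0, 0.05, 0, 0, 0, 1, 0, 0, 0, 0, 0, 0, 1, 0, 0, 0, 0, 0, 0, 1],
)

```text
time: 37.28
tool_pos: [0.5324, 0.3332, 0.0285]
ee_rot: [3.142, 0.0, 1.518]
wrist_force: [-0.1, -0.7, -2.7]
width: 0.0395
```

>>> arm_command(
  plan=[0, 0, 0.04, 0, 0, 0, 1, 0, 0, 0, 0, 0, 0, 1, 0, 0, 0, 0, 0, 0, 1],
)

```text
time: 37.65
tool_pos: [0.5324, 0.3333, 0.0285]
ee_rot: [3.141, -0.0, 1.518]
wrist_force: [-1.0, -1.4, -0.5]
width: 0.0396
```

>>> arm_command(
  plan=[0, 0, 0.03, 0, 0, 0, 1, 0, 0, 0, 0, 0, 0, 1, 0, 0, 0, 0, 0, 0, 1],
)

```text
time: 38.02
tool_pos: [0.5325, 0.3333, 0.0284]
ee_rot: [3.141, -0.0, 1.518]
wrist_force: [-1.7, -2.5, 3.6]
width: 0.0393
```

Contact made; release and retreat.

>>> arm_command(
  plan=[0, 0, 0, 0, 0, 0, 0.56, 0, 0, 0, 0, 0, 0, 0.53, 0, 0, 0, 0, 0, 0, 0.47, 0, 0, 0, 0, 0, 0, 0.4, 0, 0, 0, 0, 0, 0, 0.34, 0, 0, 0, 0, 0, 0, 0.34],
)

```text
time: 38.78
tool_pos: [0.5324, 0.3332, 0.0278]
ee_rot: [3.142, 0.0, 1.518]
wrist_force: [0.4, -0.7, 0.5]
width: 0.0622
```

>>> arm_command(
  plan=[0, 0, -1, 0, 0, 0, 0.34, 0, 0, -3, 0, 0, 0, 0.34, 0, 0, -5, 0, 0, 0, 0.2, 0, 0, -4, 0, 0, 0, 0, 0, 0, 0, 0, 0, 0, 0, 0, 0, 0, 0, 0, 0, 0],
)

```text
time: 39.52
tool_pos: [0.532, 0.333, 0.1573]
ee_rot: [-3.141, 0.001, 1.518]
wrist_force: [0.1, -0.5, -0.8]
width: 0.094
```

```bash
python3 - <<'E'
from h import *
s=snap("wrist"); save(s["pixels"],"w15.png")
go(444.5,-142,150,87)
E
```

```text
t 39.58 pos mm [531.6 332.8 156.1] yaw 87.0 w 93.9 F [-0.7 -0.5 -0.5] tilt [-0.0026 -0.0015]
tool delta cm [-47.87  -6.19   0.7 ] rows 9 each [-5.32 -0.69  0.08]
z turn deg -0.0 j [27. 16. 72. -0. 92. 30.]
```

View pics/w15.png

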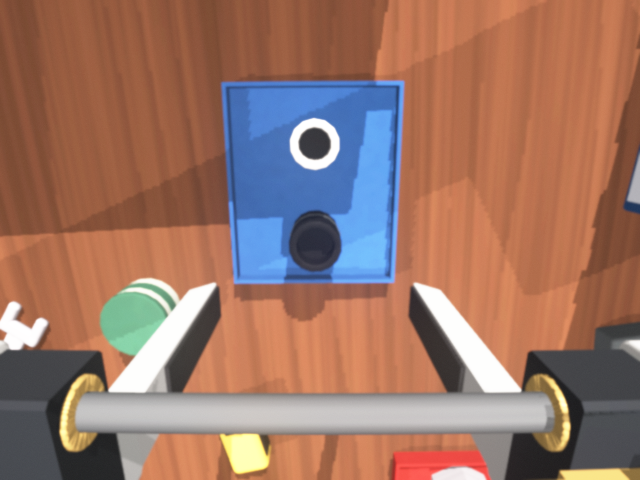

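Both sockets stand in the blue tray, apart. Now the bearing.

>>> arm_command(
  plan=[-5.98, -0.77, 0, 0, 0, 0, 0, -5.98, -0.77, 0, 0, 0, 0, 0, -5.98, -0.77, 0, 0, 0, 0, 0, -5.98, -0.77, 0, 0, 0, 0, 0, -5.98, -0.77, 0, 0, 0, 0, 0, -5.98, -0.77, 0, 0, 0, 0, 0, -5.98, -0.77, 0, 0, 0, 0, 0, -5.98, -0.77, 0, 0, 0, 0, 0],
)

```text
time: 40.58
tool_pos: [0.444, -0.1425, 0.1558]
ee_rot: [-3.138, -0.001, 1.518]
wrist_force: [0.5, -0.9, -0.2]
width: 0.0937
```

>>> arm_command(
  plan=[0, 0, 0, 0, 0, 0, 0, 0, 0, 0, 0, 0, 0, 0, 0, 0, 0, 0, 0, 0, 0],
)

```text
time: 40.95
tool_pos: [0.4457, -0.1397, 0.1571]
ee_rot: [-3.14, -0.001, 1.52]
wrist_force: [-0.7, 0.1, -0.1]
width: 0.0939
```

```bash
python3 - <<'E'
from h import *
go(444.5,-142,11,87)
s=snap("wrist"); save(s["pixels"],"w16.png");print(w2pix(s,[[.4445,-.142,.015]]))
E
```

```text
t 40.95 pos mm [ 445.7 -139.7  157.1] yaw 87.1 w 93.9 F [-0.7  0.1 -0.1] tilt [-0.0012  0.001 ]
tool delta cm [-0.25 -0.09 14.61] rows 3 each [-0.08 -0.03  4.87]
z turn deg 0.1 j [-24.  -5.  95.   0.  90. -21.]
[[313.54894708 236.0214321 ]]
```

View pics/w16.png

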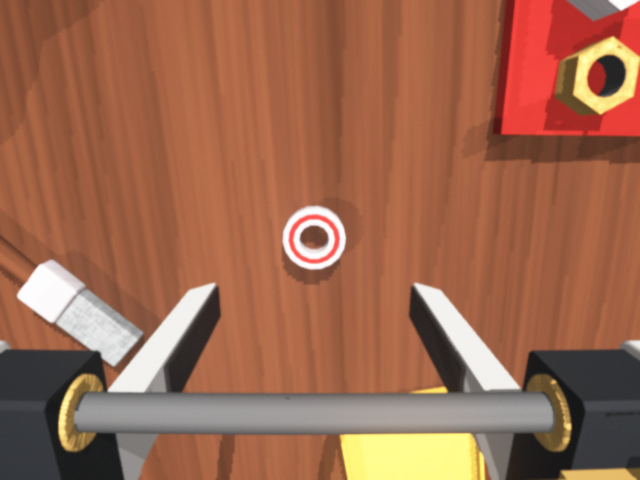

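>>> arm_command(
  plan=[-0.3, 0, 4, 0, 0, 0, 0, 0, 0, 4, 0, 0, 0, 0, 0, 0, 4, 0, 0, 0, 0, 0, 0, 1.5, 0, 0, 0, 0, 0, 0, 0.7, 0, 0, 0, 0.1, 0, 0, 0, 0, 0, 0, 0.2, 0, 0, 0, 0, 0, 0, 0.25, 0, 0, 0, 0, 0, 0, 0.3],
)

```text
time: 42.0
tool_pos: [0.4464, -0.1447, 0.0171]
ee_rot: [3.139, 0.001, 1.518]
wrist_force: [0.5, -0.7, -0.6]
width: 0.0663
```

>>> arm_command(
  plan=[0.1, -0.05, 0.3, 0, 0, 0, 0.3, 0, 0, 0.2, 0, 0, 0, 0.3, 0, 0, 0, 0, 0, 0, 0.3, 0, 0, 0, 0, 0, 0, 0.3],
)

```text
time: 42.5
tool_pos: [0.445, -0.1432, 0.0108]
ee_rot: [-3.141, 0.0, 1.518]
wrist_force: [0.2, 0.6, 0.2]
width: 0.0655
```

>>> arm_command(
  plan=[0, 0, 0.1, 0, 0, 0, 0.36, 0, 0, 0, 0, 0, 0, 0.42, 0, 0, 0, 0, 0, 0, 0.46, 0, 0, 0, 0, 0, 0, 0.6, 0, 0, 0, 0, 0, 0, 0.8, 0, 0, 0, 0, 0, 0, 1, 0, 0, 0, 0, 0, 0, 1],
)

```text
time: 43.38
tool_pos: [0.4451, -0.1432, 0.0099]
ee_rot: [-3.142, 0.0, 1.518]
wrist_force: [-0.5, 0.2, 0.2]
width: 0.0503
```

>>> arm_command(
  plan=[0, 0, -2, 0, 0, 0, 1, 0, 0, -4, 0, 0, 0, 1, 0, 0, -5, 0, 0, 0, 1, 0, 0, 0, 0, 0, 0, 1, 0, 0, 0, 0, 0, 0, 1],
)

```text
time: 44.0
tool_pos: [0.4445, -0.143, 0.119]
ee_rot: [-3.14, -0.0, 1.518]
wrist_force: [-1.0, 0.5, -2.2]
width: 0.0507
```

```bash
python3 - <<'E'
from h import *
go(535,-385,121,97)
s=snap("wrist"); save(s["pixels"],"w17.png")
E
```

```text
t 44.0 pos mm [ 444.5 -143.   119. ] yaw 87.0 w 50.7 F [-1.   0.5 -2.2] tilt [-0.0012  0.0005]
tool delta cm [-23.69  10.31  -0.23] rows 5 each [-4.74  2.06 -0.05]
z turn deg -10.0 j [-25.  -3.  98.  -0.  86. -22.]
```

View pics/w17.png

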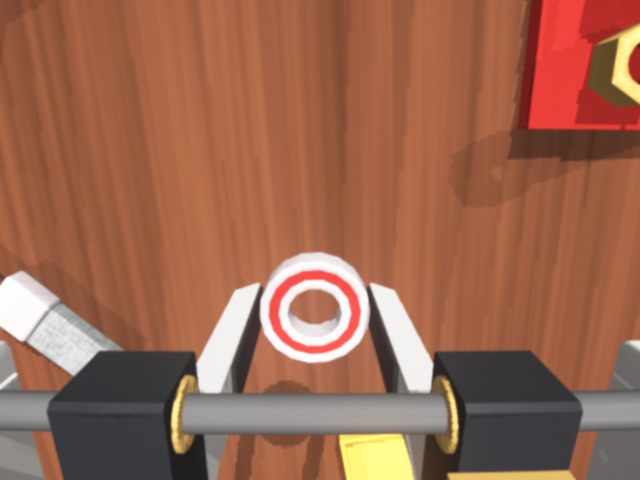

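>>> arm_command(
  plan=[-4.7, 2.05, 0, 0, 0, 0, 1, -4.75, 2.05, 0, 0, 0, 0, 1, -4.75, 2.05, 0, 0, 0, 0, 1, -4.75, 2.05, 0, 0, 0, 0, 1, -4.75, 2.05, 0, 0, 0, 0, 1, 0, 0, 0, 0, 0, -10, 1, 0, 0, 0, 0, 0, 0, 1, 0, 0, 0, 0, 0, 0, 1],
)

```text
time: 45.05
tool_pos: [0.5345, -0.3843, 0.1185]
ee_rot: [-3.14, -0.002, 1.691]
wrist_force: [-0.0, 0.3, -1.3]
width: 0.0506
```

```bash
python3 - <<'E'
from h import *
go(535,-385,12.9,97)
s=snap("wrist"); save(s["pixels"],"w18.png")
print(w2pix(s,[[.535,-.385,.003]]))
E
```

```text
t 45.05 pos mm [ 534.5 -384.3  118.5] yaw 96.9 w 50.6 F [-0.   0.3 -1.3] tilt [-0.0019  0.0017]
tool delta cm [-0.09  0.06 10.56] rows 2 each [-0.05  0.03  5.28]
z turn deg -0.1 j [-41.  21.  70.   0.  89. -48.]
[[315.64855641 242.87443842]]
```

View pics/w18.png

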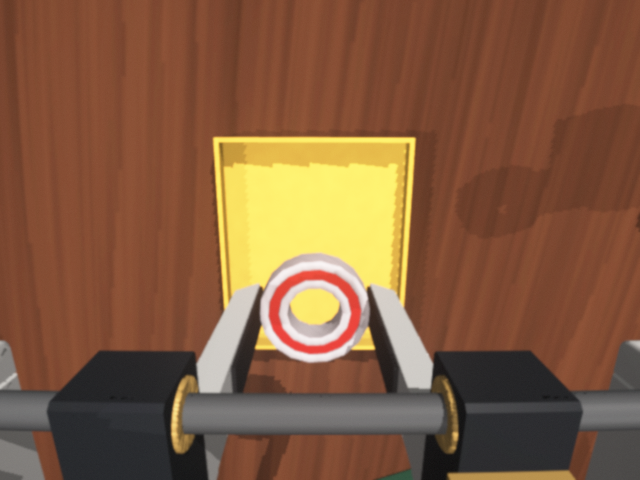

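Bearing held level, tray centred beneath the jaws. Lowering.

>>> arm_command(
  plan=[0, 0, 3.5, 0, 0, 0, 1, 0, 0, 3.5, 0, 0, 0, 1, 0, 0, 2, 0, 0, 0, 1, 0, 0, 0.9, 0, 0, 0, 1, 0, 0, 0.3, 0, 0, 0, 1, 0, 0, 0, 0, 0, 0, 1, 0, 0, 0, 0, 0, 0, 1],
)

```text
time: 45.98
tool_pos: [0.5357, -0.3859, 0.0194]
ee_rot: [3.14, 0.002, 1.693]
wrist_force: [0.8, 0.0, -1.3]
width: 0.0506
```

>>> arm_command(
  plan=[0, 0, 0.1, 0, 0, 0, 1, 0, 0, 0, 0, 0, 0, 1, 0, 0, 0, 0, 0, 0, 1],
)

```text
time: 46.35
tool_pos: [0.535, -0.3853, 0.017]
ee_rot: [3.142, 0.0, 1.693]
wrist_force: [0.0, -0.3, -1.9]
width: 0.0509
```

>>> arm_command(
  plan=[0, 0, 0.2, 0, 0, 0, 1, 0, 0, 0.1, 0, 0, 0, 1, 0, 0, 0, 0, 0, 0, 1, 0, 0, 0, 0, 0, 0, 1],
)

```text
time: 46.85
tool_pos: [0.535, -0.3853, 0.0139]
ee_rot: [-3.142, 0.0, 1.693]
wrist_force: [-0.5, -0.0, -0.9]
width: 0.0509
```

>>> arm_command(
  plan=[0, 0, 0.05, 0, 0, 0, 1, 0, 0, 0, 0, 0, 0, 1, 0, 0, 0, 0, 0, 0, 1],
)

```text
time: 47.22
tool_pos: [0.535, -0.3853, 0.0134]
ee_rot: [-3.142, 0.0, 1.693]
wrist_force: [0.2, -0.0, -1.4]
width: 0.0508
```

>>> arm_command(
  plan=[0, 0, 0.05, 0, 0, 0, 1, 0, 0, 0, 0, 0, 0, 1, 0, 0, 0, 0, 0, 0, 1],
)

```text
time: 47.6
tool_pos: [0.535, -0.3853, 0.0129]
ee_rot: [3.142, 0.0, 1.693]
wrist_force: [-0.0, 1.1, -2.2]
width: 0.0504
```

>>> arm_command(
  plan=[0, 0, 0.04, 0, 0, 0, 1, 0, 0, 0, 0, 0, 0, 1, 0, 0, 0, 0, 0, 0, 1],
)

```text
time: 47.98
tool_pos: [0.535, -0.3853, 0.0129]
ee_rot: [3.141, 0.0, 1.693]
wrist_force: [-0.6, 0.6, 2.4]
width: 0.0506
```

Contact. Release and back off.

>>> arm_command(
  plan=[0, 0, 0, 0, 0, 0, 0.45, 0, 0, 0, 0, 0, 0, 0.41, 0, 0, 0, 0, 0, 0, 0.35, 0, 0, 0, 0, 0, 0, 0.28, 0, 0, 0, 0, 0, 0, 0.25, 0, 0, 0, 0, 0, 0, 0.25],
)

```text
time: 48.72
tool_pos: [0.535, -0.3853, 0.0125]
ee_rot: [3.142, 0.0, 1.693]
wrist_force: [0.4, -0.2, -0.8]
width: 0.0702
```

>>> arm_command(
  plan=[0, 0, -1, 0, 0, 0, 0.25, 0, 0, -3, 0, 0, 0, 0.25, 0, 0, -5, 0, 0, 0, 0.2, 0, 0, -5, 0, 0, 0, 0, 0, 0, -4, 0, 0, 0, 0, 0, 0, 0, 0, 0, 0, 0, 0, 0, 0, 0, 0, 0, 0],
)

```text
time: 49.6
tool_pos: [0.5347, -0.385, 0.1918]
ee_rot: [-3.141, -0.001, 1.693]
wrist_force: [-0.6, 0.3, -0.2]
width: 0.0942
```

```bash
python3 - <<'E'
from h import *
go(535,-385,190,97)
s=snap("wrist"); save(s["pixels"],"w19.png")
s=snap("top"); save(s["pixels"],"t9.png"); s=snap("side"); save(s["pixels"],"s9.png")
E
```

```text
t 49.6 pos mm [ 534.7 -385.   191.8] yaw 97.0 w 94.2 F [-0.6  0.3 -0.2] tilt [-0.0008  0.0006]
tool delta cm [-0.    0.03  0.18] rows 1 each [-0.    0.03  0.18]
z turn deg -0.0 j [-41.  19.  64.  -0.  97. -48.]
```

View pics/w19.png

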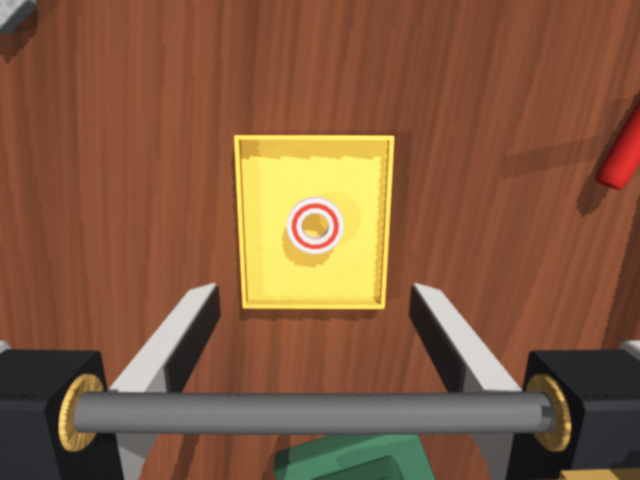

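View pics/t9.png

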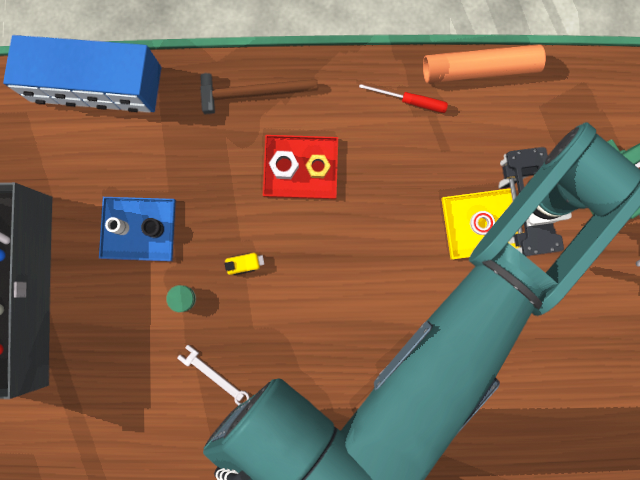

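View pics/s9.png

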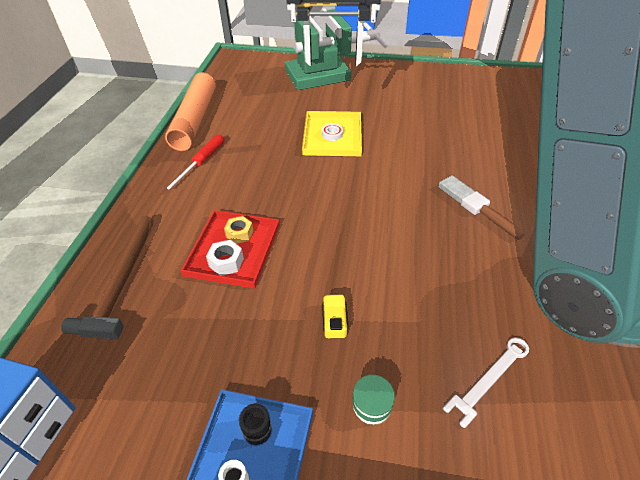

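```bash
python3 -c "
from bench import close_job
print(close_job())"
```

```text
the job is handed in; nothing more can be done
None
```

All five loose parts are in their trays, and I handed the job in at about 50 s of the 128 s allowed. Each part was lowered until the wrist force showed it resting on the tray floor, and only then released.

- **Red tray:** both nuts lie flat with a gap between them.
- **Blue tray:** both sockets stand upright, well apart.
- **Yellow tray:** the bearing lies flat near the middle.

The last wrist, top and side pictures show nothing stacked, and the tape measure and tin at the same pixel positions as at the start. The arm was clear, about 19 cm above the yellow tray with the gripper open.

Two checks disagreed. The top and side cameras differed by about 4 mm in x (up to 9 mm in y for the yellow tray), so I aimed mostly by the wrist camera. The gripper also read 50.5–51 mm on the 52 mm bearing, though it looked level in the jaws. No force reading I saw was above about 7 N.

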